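# Pack the laser head and fasten its case

### The job

Pack the black laser head away in the blue case: lay it flat in the empty recess of the grey bed and let go, setting it down rather than dropping it, then close the lid fully, and then swing the steel hasp over until it lies flat against the front of the case, over the brass catch. Leave everything else on the bench and in the case where it is.

Things in the scene. Friction and masses are not known exactly. Their poses are not given: they have to be found in the camera images.
- case: blue case fixed to the bench, 220 mm deep (its x), 260 mm wide (its y); shell 80 mm tall, walls and floor 6 mm thick, 20 mm lid on top. Origin: centre of its underside; z up, +x points from its front (hasp side, towards the robot) to the hinge side. Inside, a hard grey bed, its top 20 mm above the bench, has one empty recess
- recess (a point): centre of the recess's floor, 6 mm above the bench, 15 mm towards the hinge and 40 mm towards +y from the case's middle; axes as the case's. The recess is 150 mm along x, 56 mm along y and 14 mm deep
- catch (a point): outer end of the brass catch, a lug 9 mm wide and 12 mm tall that stands 17 mm out of the middle of the case's front face, 59.5 mm above the bench
- lid (a joint): lid angle in rad: 0 closed (level), 1.05 fully open (a stop). Starts 0.95 to 1.05, leaning over the inside of the case: its front edge overhangs the recess about 180 mm above the rim, so a tool pointing straight down there meets it. Stiff hinge: it stays where left; about 3 N at the front edge moves it
- lid_hinge (a point): middle of the lid's hinge line, on the case's rear top edge (110 mm behind the case's middle), 80.5 mm above the bench; axes turn with the lid: -x runs along its underside to the front edge, z is its outward normal. The lid is 220 mm from hinge to front edge, 260 mm wide, 20 mm thick, outer face smooth
- lid_edge (a point): middle of the front edge of the lid's outer face (220 mm from the hinge line, 20 mm above the lid's underside); axes as lid_hinge
- hasp (a joint): hasp angle relative to the lid, rad: 0 = flat against the case's front over the catch when the lid is closed, 1.57 = straight out from the lid's front edge, 3.14 = standing square up from the lid's outer face, 3.8 = stop, leaning back over the lid. Starts 2.5 to 3.5. Light friction: it stays where left; about 1 N at its end moves it
- hasp_hinge (a point): middle of the hasp's hinge line, 6 mm in front of the lid's front edge and 14 mm above the lid's underside, in the middle of the lid's width; axes turn with the hasp: its -z runs along the plate to the free end, y along the hinge, and -x is the plate's outer face, pushed on to close it
- hasp_tip (a point): free end of the hasp, 78 mm from its hinge. The hasp is a steel plate 44 mm wide and 4 mm thick with a slot 16 mm wide from 22 to 48 mm from the hinge, which goes over the catch; the last 22 mm is painted red. When closed the catch stands 7 mm out through the slot, so push on the red part
- laser_head: the laser head, a loose black block 130 mm long (its x), 44 mm wide (y), 60 mm tall (z), about 0.4 kg, with silver fins and a yellow mark on top and a brass lens ring on its +x end, standing on the bench. Origin: centre of its underside
- lens_tin: bystander: aluminium tin, 60 mm across and 35 mm tall, standing on the bed inside the case beside the recess. Origin: centre of its underside
- lens_mount: bystander: small lens on a post and round foot, 70 mm tall, standing just beyond the laser head. Origin: centre of its underside
- screwdriver: bystander: screwdriver lying on the bench
- mug: bystander: blue mug, 80 mm across and 90 mm tall, at the bench's left side. Origin: centre of its underside
- cleaner: bystander: white bottle with a green label, 56 mm across and 130 mm tall, at the bench's left side. Origin: centre of its underside
Things that resemble listed ones, but are neither listed nor needed, are in the scene too. Leave any purple look-alike of the laser_head alone.

How it is judged:
On the way, in this order (a step that is already met when the one before it is completed fails the run):
1. the laser head lies flat in the recess and is let go, the lid still open (x of laser_head in the frame of recess between -0.013 and 0.013 m and y of laser_head in the frame of recess between -0.009 and 0.009 m and z of laser_head in the frame of recess below 0.005 m and angle between laser_head's own z axis and vertical below 0.06 rad and contact force between the fingers and laser_head below 0.3 N and value of joint lid above 0.3 rad), for 0.2 s.
2. then the lid is fully closed, the hasp not yet over the catch (value of joint lid below 0.04 rad and value of joint hasp above 0.5 rad), for 0.1 s.
3. then the hasp lies flat against the case's front over the catch (value of joint hasp below 0.1 rad and value of joint lid below 0.04 rad), for 0.2 s.
At the end, for the whole second after the job is handed in: The laser head lies still in the recess (within 13 mm along and 9 mm across of its centre, underside within 5 mm of its floor, level within 0.06 rad), the lid is closed (under 0.04 rad) and the hasp lies over the catch (under 0.1 rad) (all of step 3 and x of laser_head in the frame of recess between -0.013 and 0.013 m and y of laser_head in the frame of recess between -0.009 and 0.009 m and z of laser_head in the frame of recess below 0.005 m and angle between laser_head's own z axis and vertical below 0.06 rad and linear speed of laser_head below 0.02 m/s); the robot touches nothing.
It fails at once if the laser head is dropped (untouched by the fingers, it falls faster than 0.5 m/s, a drop of about 15 mm) (contact force between the fingers and laser_head below 0.1 N and linear speed of laser_head above 0.5 m/s).
It fails at once if another thing on the bench or in the case is moved by more than 25 mm (distance of any of lens_tin, lens_mount, screwdriver, mug, cleaner from where it was at the start of the episode above 0.025 m).
It also fails if it takes over 72 s, if anything falls off the work surface, if the arm or the gripper's body presses on something with over 40 N, if the wrist force passes 120 N, or if a joint passes its speed limit or range.

### The arm

A 7-joint arm with a two-finger parallel gripper is mounted at the origin on the work surface. World frame = base frame: x ahead of the robot, y to its left, z up, the work surface at z = 0. Lengths are in m, angles in rad, forces in N, time in s.
With the tool pointing down it reaches from about 0.425 to 0.875 m from the base axis. Payload 4.7 kg.
Tool frame: the origin (TCP) lies between the finger pads, 19 mm behind the fingertips; this is the grasp point; z points along the fingers, y is the line along which they close (so a half turn about z gives the same grasp; the last joint's range is limited). The gripper opens to 85 mm and grips with 20 to 120 N. Pads are 22 mm wide; open, the fingers measure 114 mm over their backs; the gripper's body (76 mm by 85 mm) begins 54 mm behind the grasp point. The pads swing forward as they close: fully open they stand 13 mm farther back than shut.
Start: joints at [1.203, 0.321, -0.07, 1.45, 0.023, 1.371, -0.057], TCP at [0.242, -0.603, 0.25] pointing down, gripper open.
Joint ranges: [-2.86, 2.86], [-0.3, 2.09], [-1.38, 1.24], [0.06, 2.45], [-1.56, 4.7], [0.09, 2.05], [-2.69, 2.69]. Speed limits (rad/s): [2.57, 2.57, 3.14, 3.14, 3.14, 3.14, 3.14].

### API

Orientations are given as a unit quaternion [x, y, z, w].
In Python, from rig import manip, viewer, job gives the robot as it stands.
- The arm moves only by the tool drive_tool, never from a script. Its argument "motion" is a list of rows, each a list of 2 entries, a list of its own where there are three numbers: the shift along the tool's x, y, z as a fraction of full scale, then the turn, a rotation vector about the tool's x, y, z as a fraction of full scale. A call has 1 to 10 rows; each row shifts and turns the commanded pose from where the row before left it, along the tool's axes as they then stand; what a row does not reach is not made up. Full scale, the value 1, is 0.04 m for a shift and 10 degrees for a turn. A row lasts 1/8 s, in which the tool goes at most 62.5 mm and 10.7 degrees, less where a joint would pass 70% of its speed; a pose out of reach is approached as far as the arm can. A call with a number of a shift or a turn outside -1 to 1 is refused whole. A call with a gripper value outside its range is refused whole. "fingers" is the opening, from 0 (shut) to 1 (fully open), set as the call begins (left out, the last holds). The fingers move at their own pace and stop on an object; the grip force is fixed at half the most. Time passes only in rows, so rows that do not move let the fingers close. It gives the time, the measured TCP pose, the force, the opening and the grip force at its end, in the units of the state.
- manip.get_obs(): the state, without advancing time (a new reading comes with each control period).
- viewer.camera(name): name is "scene" or "top" or "wrist"; returns (picture, depth): 420x560x3 uint8, red, green, blue; 420x560 float32, m along the optical axis (not along the pixel's ray), 0 where there is no reading.
- viewer.camera_info(name): a dict with "K" (3x3 intrinsics, pixels), "k1" (the pictures are not rectified: a ray, as slopes to the right and down, at radius r is drawn at 1 + k1 r^2 times it, then the intrinsics apply), "rvec" (rotation vector, rad) and "tvec" (3), from world to camera coordinates, as OpenCV has them; the wrist camera has in their place "hand_eye" (4x4, takes a point from camera to tool coordinates, whose origin is the TCP and whose axes are the flange's). Camera axes: x right, y down, z forward; pixel columns grow to the right and rows downward; lengths in m; the calibration is good to about 2 mm. A picture is of the moment at which its call begins: read the wrist's pose just before it. camera_info takes no time and is no camera call.
- job.sign_off(): hands the job in; it is judged then, once.
The state is a dict: "time": time; "qpos": joint angles; "joint_velocities": joint speeds; "tau": joint torques, N m; "tool_pos": TCP position; "tool_rot": TCP orientation; "contact_force": force on the tool from outside, world axes, zero at the start; "torque": the same for the moment, N m; "opening": opening from 0.0 (shut) to 1.0 (fully open); "grip_force": force on a finger pad.
Only numpy, scipy, OpenCV 4.12 (cv2) and the standard library are available. Lean on these libraries where they do the work, as an engineer would, in place of code of your own. Each camera call takes 0.05 s, during which the arm holds its last target. There are 200 camera calls.

## Working session

There is one attempt and no reset: what is moved stays moved. The work goes in short steps, Python scripts to look and compute and a tool call to move; the robot and the scene stay as the last step left them, time stands still between calls to the robot, and variables do not carry over. Pictures are saved under pics/ and viewed, at most 10 in all, crops included, and the job is handed in when it is done.

Besides the shell and the picture viewer there is one more tool, called after "Emit:" as name(argument=value, ...), one argument or row to a line, values as JSON. drive_tool: Moves the arm, as the interface text tells. Shift numbers are shares of 0.04 m and turn numbers shares of 10 degrees, none past 1 either way. Its arguments: {"type":"object","properties":{"motion":{"type":"array"},"fingers":{"type":"number"}},"required":["motion"]}

```bash
mkdir -p pics; ls
cat > h.py <<'E'
import numpy as np, cv2
from scipy.spatial.transform import Rotation as R
from rig import manip, viewer, job
def cap(n):
    o=manip.get_obs(); p,d=viewer.camera(n); np.savez(f'pics/{n}.npz',p=p,d=d,tp=o['tool_pos'],tr=o['tool_rot']); return p,d
def save(p,f): cv2.imwrite('pics/'+f,cv2.cvtColor(p,cv2.COLOR_RGB2BGR))
def cloud(n):
    z=np.load(f'pics/{n}.npz'); d=z['d']; i=viewer.camera_info(n); K=np.array(i['K']); k1=i['k1']
    v,u=np.mgrid[:420,:560].astype(float)
    X=(u-K[0,2])/K[0,0]; Y=(v-K[1,2])/K[1,1]
    x,y=X.copy(),Y.copy()
    for _ in range(20):
        s=1+k1*(x*x+y*y); x,y=X/s,Y/s
    P=np.dstack([x*d,y*d,d])
    if n=='wrist':
        T=np.array(i['hand_eye']); P=P@T[:3,:3].T+T[:3,3]
        W=P@R.from_quat(z['tr']).as_matrix().T+z['tp']
    else:
        M=cv2.Rodrigues(np.array(i['rvec'],float))[0]; W=(P-np.array(i['tvec']).ravel())@M
    W[d==0]=np.nan
    return z['p'],W
E
python3 - <<'E'
from h import *
a,_=cap('scene'); b,_=cap('top')
save(a,'s0.png'); save(b,'t0.png')
o=manip.get_obs(); print({k:np.round(v,3) for k,v in o.items()})
E
```

```text
pics
{'time': np.float64(0.1), 'qpos': array([ 1.203,  0.322, -0.07 ,  1.452,  0.023,  1.371, -0.057]), 'joint_velocities': array([-0.001, -0.001, -0.001, -0.002,  0.   , -0.   , -0.002]), 'tau': array([-0.0000e+00, -4.9488e+01, -3.8400e-01, -3.1521e+01,  1.3000e-02,
        7.0000e-03,  0.0000e+00]), 'tool_pos': array([ 0.242, -0.603,  0.249]), 'tool_rot': array([ 0.982,  0.19 , -0.   , -0.001]), 'contact_force': array([ 0.433, -0.271, -0.008]), 'torque': array([-0.061,  0.037, -0.007]), 'grip_force': np.float64(0.0), 'opening': np.float64(1.001)}
```

View pics/s0.png

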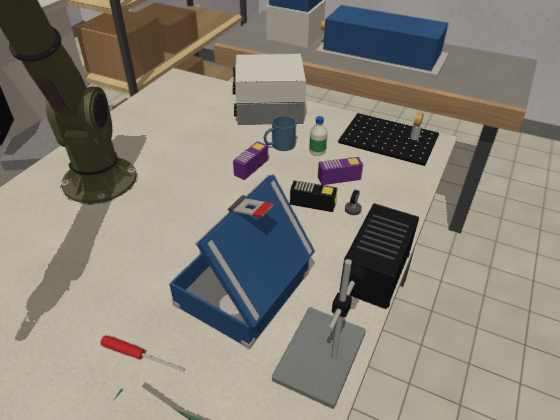

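View pics/t0.png

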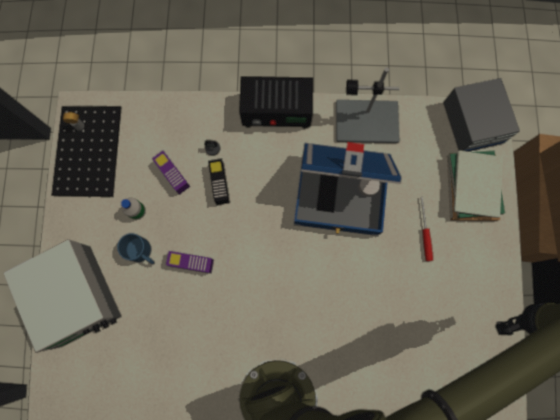

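Candidates in the top view: a black block at (218,181), purple look-alikes at (170,171) and (189,262), and a black power supply at (276,102). The scene view shows the black block at (314,196). By the description I choose the black one at (218,181), and I'll check it in a close crop.

Run:
```python
from h import *
p,W=cloud('top')
c1=cv2.resize(p[135:225,190:250],(400,600),interpolation=cv2.INTER_CUBIC)
c2=cv2.resize(p[135:245,285:405],(400,367),interpolation=cv2.INTER_CUBIC)
im=np.zeros((600,800,3),np.uint8); im[:,:400]=c1; im[:367,400:]=c2; save(im,'c0.png')
def rect(m,n):
    q=W[m]; q=q[np.isfinite(q[:,0])]; r=cv2.minAreaRect(q[:,:2].astype(np.float32)); print(n,len(q),r,np.median(q,0).round(4)); return q
v,u=np.mgrid[:420,:560]
roi=lambda a,b,c,d:(u>a)&(u<b)&(v>c)&(v<d)
Z=W[...,2]
rect(roi(203,235,150,212)&(Z>.05)&(Z<.07)&(u>205),'head')
rect(roi(203,235,150,212)&(Z>.02)&(Z<.07)&(u>205),'headall')
b=p.astype(int)
rect(roi(285,405,165,245)&(Z>.07)&(Z<.09),'rim')
q=rect(roi(290,405,135,190)&(Z>.13),'lid'); print(q.min(0),q.max(0))
rect(roi(290,405,150,245)&(Z>.012)&(Z<.028),'bed')
rect(roi(310,350,175,225)&(Z>-.002)&(Z<.0115),'recess')
rect(roi(350,385,175,205)&(Z>.045)&(Z<.065),'tin')
rect(roi(195,225,136,158)&(Z>.01)&(Z<.09),'lensm')
rect(roi(330,346,225,240)&(Z>.05)&(Z<.07),'catch')
for c in [(354,148),(354,165),(218,181),(341,231)]: print(c,W[c[1],c[0]].round(4))
```

```text
head 635 ((0.6361194849014282, 0.1892283856868744), (0.1310805082321167, 0.044710107147693634), 11.307454109191895) [0.6345 0.1884 0.06  ]
headall 691 ((0.6358047127723694, 0.18886199593544006), (0.13178865611553192, 0.04526139423251152), 11.398531913757324) [0.6319 0.1868 0.0597]
rim 467 ((0.5682333707809448, -0.17724141478538513), (0.2644751965999603, 0.16752184927463531), 81.32545471191406) [ 0.5115 -0.1809  0.0794]
lid 2600 ((0.6542021632194519, -0.18696479499340057), (0.259519100189209, 0.11402779817581177), 83.57685852050781) [ 0.6398 -0.1822  0.2625]
[ 0.58412973 -0.31997808  0.13026516] [ 0.72279941 -0.05201405  0.30417164]
bed 3012 ((0.6051552891731262, -0.1802179366350174), (0.25875911116600037, 0.21892789006233215), 83.47190856933594) [ 0.5732 -0.1904  0.0198]
recess 587 ((0.599480390548706, -0.15312319993972778), (0.0914187952876091, 0.1419554501771927), 75.78099060058594) [ 0.6087 -0.143   0.0065]
tin 285 ((0.6104211211204529, -0.270419180393219), (0.07463964819908142, 0.0686645582318306), 82.03203582763672) [ 0.6233 -0.2674  0.0549]
lensm 165 ((0.747964084148407, 0.21479414403438568), (0.03732188418507576, 0.046280063688755035), 34.93793487548828) [0.7474 0.2144 0.0375]
catch 26 ((0.48956361413002014, -0.16894850134849548), (0.041536733508110046, 0.01719951629638672), 82.90308380126953) [ 0.4922 -0.167   0.0636]
(354, 148) [ 0.668  -0.1859  0.2955]
(354, 165) [ 0.6264 -0.1871  0.2829]
(218, 181) [0.6309 0.1879 0.0602]
(341, 231) [ 0.4949 -0.1859  0.0038]
```

View pics/c0.png

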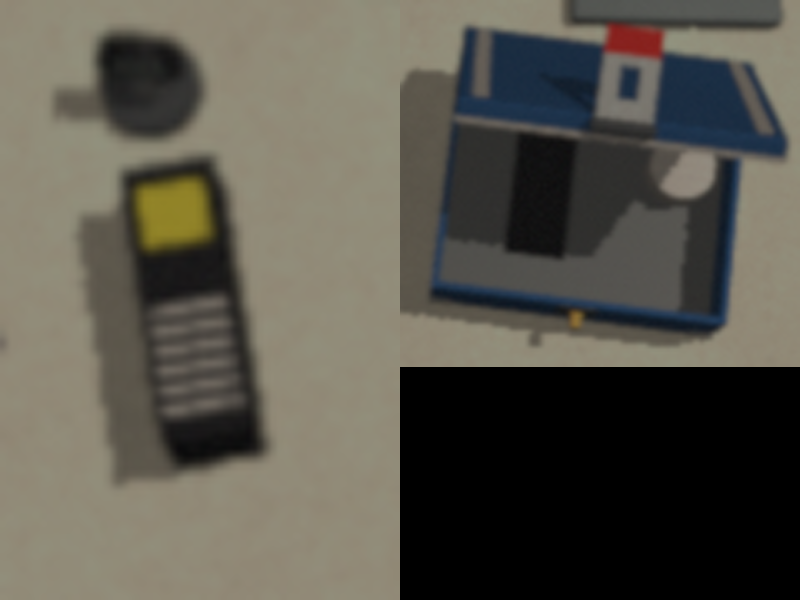

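The crop confirms the choice: a black block with silver fins and a yellow mark. The recess is the dark strip and the lid leans over it. Next I fit the case frame.

```bash
cat >> h.py <<'E'
def Rz(a): return R.from_euler('z',a,degrees=True).as_matrix()
def toolR(yaw,tilt): # tool x along yaw, tilted so fingers point outward along +x by tilt deg
    s,c=np.sin(np.radians(tilt)),np.cos(np.radians(tilt))
    return Rz(yaw)@np.array([[c,0,s],[0,-1,0],[s,0,-c]])
def plan(p,Rt,n):
    o=manip.get_obs(); P=np.array(o['tool_pos']); M=R.from_quat(o['tool_rot']).as_matrix()
    w=R.from_matrix(M.T@Rt).as_rotvec(); dp=np.array(p)-P; rows=[]
    for i in range(n):
        a=np.round((M.T@dp)/(n-i)/.04,2); b=np.round(w/n/np.radians(10),2)
        rows.append([a.tolist(),b.tolist()]); q=M@a*.04; P=P+q; dp=dp-q; M=M@R.from_rotvec(b*np.radians(10)).as_matrix()
    print('max',np.abs(np.array(rows)).max((0,2)),'left',(dp*1e3).round(1)); print(str(rows).replace(' ',''))
E
python3 - <<'E'
from h import *
p,W=cloud('top')
v,u=np.mgrid[:420,:560]
roi=lambda a,b,c,d:(u>a)&(u<b)&(v>c)&(v<d)
for yaw in (-6.5,):
    M=Rz(yaw); C=(W-np.array([.605,-.18,0]))@M; Z=C[...,2]; b=p.astype(int)
    pc=lambda m,n:print(n,m.sum(),np.nanpercentile(C[m],[1,5,50,95,99],axis=0).round(4).tolist())
    inb=roi(285,405,135,250)
    pc(inb&(Z>.074)&(Z<.084)&(C[...,0]<-.07),'front rim')
    pc(inb&(Z>.074)&(Z<.084)&(C[...,0]>-.07)&(C[...,1]>0),'left rim')
    pc(inb&(Z>.074)&(Z<.084)&(C[...,0]>-.07)&(C[...,1]<0),'right rim')
    m=inb&(b.sum(2)<70)&(Z<.015)&(Z>0)&(abs(C[...,1]-.04)<.05); pc(m,'recess')
    m=inb&(b[...,0]>130)&(b[...,2]<90)&(b[...,1]>80)&(v>220); pc(m,'catch')
    m=roi(285,405,140,185)&(Z>.12)&(b[...,2]>b[...,0]+20); q=C[m]; pc(m,'lid')
    q=q[(abs(q[:,1])>.04)]; A=np.polyfit(q[:,0],q[:,2],1); print('lid slope',np.degrees(np.arctan(A[0])),A)
    m=roi(340,370,140,172)&(Z>.12)&~((b[...,2]>b[...,0]+20)); pc(m,'hasp')
    f=inb&(Z>.074)&(Z<.084)&(C[...,0]<-.07)&(C[...,0]>-.12); g=C[f]; A=np.polyfit(g[:,1],g[:,0],1);print('yaw corr',np.degrees(np.arctan(-A[0])),A)
E
```

```text
front rim 230 [[-0.1092, -0.1306, 0.0742], [-0.1082, -0.1279, 0.0748], [-0.1044, -0.0064, 0.0793], [-0.0785, 0.1245, 0.0832], [-0.0723, 0.127, 0.0836]]
left rim 69 [[-0.0649, 0.1219, 0.0748], [-0.0596, 0.1222, 0.0754], [-0.0093, 0.125, 0.0793], [0.0484, 0.1276, 0.0826], [0.0843, 0.1278, 0.0833]]
right rim 78 [[-0.0693, -0.131, 0.0743], [-0.0645, -0.1307, 0.0758], [-0.0171, -0.1275, 0.0791], [0.0386, -0.1245, 0.0831], [0.042, -0.1241, 0.0837]]
recess 522 [[-0.0501, 0.0143, 0.0006], [-0.0452, 0.0163, 0.0021], [0.0027, 0.0384, 0.0069], [0.0505, 0.0608, 0.0126], [0.0553, 0.0629, 0.0141]]
catch 2 [[-0.1206, -0.0004, 0.0615], [-0.1204, -0.0004, 0.0619], [-0.1184, -0.0002, 0.0662], [-0.1164, 0.0001, 0.0705], [-0.1162, 0.0001, 0.0709]]
lid 1566 [[-0.0007, -0.1235, 0.1222], [0.0014, -0.1034, 0.1341], [0.04, 0.0256, 0.2297], [0.1021, 0.1156, 0.2752], [0.1091, 0.1252, 0.2776]]
lid slope -55.071866206949956 [-1.43196744  0.28390081]
hasp 510 [[0.0037, -0.0388, 0.1479], [0.0086, -0.0217, 0.1877], [0.0466, -0.001, 0.2873], [0.0765, 0.0207, 0.2981], [0.0926, 0.0222, 0.3003]]
yaw corr -0.06868259589540275 [ 0.00119874 -0.10151802]
```

Run:
```python
from h import *
p,W=cloud('top')
C=(W-np.array([.605,-.1813,0]))@Rz(-6.5)
for y in (.03,.04,.05):
    m=(abs(C[...,1]-y)<.004)&(C[...,0]>-.1)&(C[...,0]<0)&(C[...,2]<.05); q=C[m]; q=q[np.argsort(q[:,0])]
    e=np.arange(-.09,0,.005); print([(round(a,3),round(float(np.median(q[abs(q[:,0]-a)<.004][:,2])),4),) for a in e if (abs(q[:,0]-a)<.004).any()])
pg=np.array([.636,.189,0])+Rz(11.35)@[-.015,0,.046]; print(pg)
plan([.40,-.20,.36],toolR(0,0),10)
```

```text
[(np.float64(-0.09), 0.0179), (np.float64(-0.085), 0.0179), (np.float64(-0.08), 0.0213), (np.float64(-0.075), 0.021), (np.float64(-0.07), 0.0205), (np.float64(-0.065), 0.0209), (np.float64(-0.06), 0.0186), (np.float64(-0.055), 0.0121), (np.float64(-0.05), 0.0066), (np.float64(-0.045), 0.0075), (np.float64(-0.04), 0.0063), (np.float64(-0.035), 0.0087), (np.float64(-0.03), 0.0098), (np.float64(-0.025), 0.0069), (np.float64(-0.02), 0.0046), (np.float64(-0.015), 0.0043), (np.float64(-0.01), 0.0044), (np.float64(-0.005), 0.0074)]
[(np.float64(-0.09), 0.0231), (np.float64(-0.085), 0.0208), (np.float64(-0.08), 0.0201), (np.float64(-0.075), 0.0205), (np.float64(-0.07), 0.0212), (np.float64(-0.065), 0.0248), (np.float64(-0.06), 0.0219), (np.float64(-0.055), 0.0056), (np.float64(-0.05), 0.0051), (np.float64(-0.045), 0.0048), (np.float64(-0.04), 0.0075), (np.float64(-0.035), 0.0052), (np.float64(-0.03), 0.0052), (np.float64(-0.025), 0.0042), (np.float64(-0.02), 0.0052), (np.float64(-0.015), 0.008), (np.float64(-0.01), 0.0059), (np.float64(-0.005), 0.0099)]
[(np.float64(-0.09), 0.0191), (np.floa
[... 237 characters left out ...]
4(-0.045), 0.0119), (np.float64(-0.04), 0.0071), (np.float64(-0.035), 0.0071), (np.float64(-0.03), 0.0055), (np.float64(-0.025), 0.0058), (np.float64(-0.02), 0.0062), (np.float64(-0.015), 0.0069), (np.float64(-0.01), 0.0059), (np.float64(-0.005), 0.0066)]
[0.62129335 0.18604797 0.046     ]
max [0.99 0.22] left [-0.1  0.   0.1]
[[[0.74,-0.79,-0.28],[-0.0,0.0,0.22]],[[0.71,-0.82,-0.28],[-0.0,0.0,0.22]],[[0.68,-0.84,-0.28],[-0.0,0.0,0.22]],[[0.65,-0.87,-0.27],[-0.0,0.0,0.22]],[[0.61,-0.89,-0.28],[-0.0,0.0,0.22]],[[0.58,-0.91,-0.27],[-0.0,0.0,0.22]],[[0.54,-0.94,-0.28],[-0.0,0.0,0.22]],[[0.51,-0.96,-0.27],[-0.0,0.0,0.22]],[[0.47,-0.97,-0.28],[-0.0,0.0,0.22]],[[0.43,-0.99,-0.27],[-0.0,0.0,0.22]]]
```

Emit:
drive_tool(
  motion=[
    [[0.74,-0.79,-0.28],[0,0,0.22]],
    [[0.71,-0.82,-0.28],[0,0,0.22]],
    [[0.68,-0.84,-0.28],[0,0,0.22]],
    [[0.65,-0.87,-0.27],[0,0,0.22]],
    [[0.61,-0.89,-0.28],[0,0,0.22]],
    [[0.58,-0.91,-0.27],[0,0,0.22]],
    [[0.54,-0.94,-0.28],[0,0,0.22]],
    [[0.51,-0.96,-0.27],[0,0,0.22]],
    [[0.47,-0.97,-0.28],[0,0,0.22]],
    [[0.43,-0.99,-0.27],[0,0,0.22]],
  ],
  fingers=1,
)

```text
time: 1.35
tool_pos: [0.4003, -0.1988, 0.3605]
tool_rot: [1.0, -0.002, -0.0, 0.0]
contact_force: [1.2, -0.2, 0.6]
opening: 0.999
grip_force: 0.0
```

Run:
```python
from h import *
o=manip.get_obs();print(o['tool_pos'],o['tool_rot'])
R0=toolR(11.35,35); pg=np.array([.62129,.18605,.046]); plan(pg-R0[:,2]*.13,R0,10)
```

```text
[ 0.40034184 -0.19877335  0.36048376] [ 9.99998526e-01 -1.70364392e-03 -1.94816477e-04  8.48075940e-05]
max [0.93 0.35] left [-0.3  0.   0.1]
[[[0.37,-0.93,0.52],[0.04,0.35,-0.11]],[[0.35,-0.92,0.55],[0.04,0.35,-0.11]],[[0.33,-0.9,0.58],[0.04,0.35,-0.11]],[[0.32,-0.89,0.6],[0.04,0.35,-0.11]],[[0.3,-0.89,0.63],[0.04,0.35,-0.11]],[[0.27,-0.87,0.65],[0.04,0.35,-0.11]],[[0.25,-0.87,0.67],[0.04,0.35,-0.11]],[[0.23,-0.86,0.69],[0.04,0.35,-0.11]],[[0.2,-0.85,0.71],[0.04,0.35,-0.11]],[[0.17,-0.83,0.73],[0.04,0.35,-0.11]]]
```

Emit:
drive_tool(
  motion=[
    [[0.37,-0.93,0.52],[0.04,0.35,-0.11]],
    [[0.35,-0.92,0.55],[0.04,0.35,-0.11]],
    [[0.33,-0.9,0.58],[0.04,0.35,-0.11]],
    [[0.32,-0.89,0.6],[0.04,0.35,-0.11]],
    [[0.3,-0.89,0.63],[0.04,0.35,-0.11]],
    [[0.27,-0.87,0.65],[0.04,0.35,-0.11]],
    [[0.25,-0.87,0.67],[0.04,0.35,-0.11]],
    [[0.23,-0.86,0.69],[0.04,0.35,-0.11]],
    [[0.2,-0.85,0.71],[0.04,0.35,-0.11]],
    [[0.17,-0.83,0.73],[0.04,0.35,-0.11]],
  ],
)

```text
time: 2.6
tool_pos: [0.5476, 0.1714, 0.1518]
tool_rot: [0.948, 0.094, 0.301, -0.034]
contact_force: [0.6, -0.6, -1.3]
opening: 1.002
grip_force: 0.0
```

Run:
```python
from h import *
a,_=cap('wrist'); save(a,'w1.png'); p,W=cloud('wrist')
C=(W-np.array([.636,.189,0]))@Rz(11.35)
m=(abs(C[...,0])<.09)&(abs(C[...,1])<.04)&(C[...,2]>.055)&(C[...,2]<.066)
q=W[m];print(m.sum(),cv2.minAreaRect(q[:,:2].astype(np.float32)),np.percentile(C[m],[1,50,99],axis=0).round(4).tolist())
R0=toolR(11.35,35); pg=np.array([.62129,.18605,.046]); plan(pg,R0,5)
```

```text
8834 ((0.6365558505058289, 0.19121700525283813), (0.12994398176670074, 0.0440945066511631), 11.012187957763672) [[-0.0632, -0.0194, 0.0582], [-0.0074, 0.002, 0.0604], [0.0635, 0.0235, 0.0622]]
max [0.64 0.02] left [0.1 0.1 0. ]
[[[0.01,0.05,0.64],[-0.02,-0.0,0.0]],[[0.02,0.05,0.64],[-0.02,-0.0,0.0]],[[0.01,0.04,0.64],[-0.02,-0.0,0.0]],[[0.02,0.04,0.64],[-0.02,-0.0,0.0]],[[0.01,0.04,0.64],[-0.02,-0.0,0.0]]]
```

View pics/w1.png

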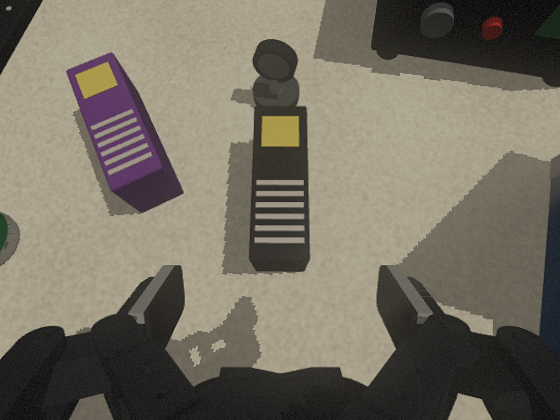

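The wrist view shows the black head centred between the open fingers at (280,190), with the lens mount just behind it at (275,75). The wrist fit agrees with the top fit to about 2 mm. I go in and grip.

Emit:
drive_tool(
  motion=[
    [[0.01,0.02,0.64],[-0.02,0,0]],
    [[0.02,0.02,0.64],[-0.02,0,0]],
    [[0.01,0.02,0.64],[-0.02,0,0]],
    [[0.02,0.02,0.64],[-0.02,0,0]],
    [[0.01,0.02,0.64],[-0.02,0,0]],
    [[0,0,0],[0,0,0]],
  ],
)

```text
time: 3.4
tool_pos: [0.6142, 0.1789, 0.0541]
tool_rot: [0.95, 0.092, 0.296, -0.024]
contact_force: [-1.4, 0.3, 0.6]
opening: 1.003
grip_force: 0.0
```

Emit:
drive_tool(
  motion=[
    [[0,0,0],[0,0,0]],
    [[0,0,0],[0,0,0]],
    [[0,0,0],[0,0,0]],
    [[0,0,0],[0,0,0]],
    [[0,0,0],[0,0,0]],
    [[0,0,0],[0,0,0]],
  ],
  fingers=0,
)

```text
time: 4.15
tool_pos: [0.6158, 0.1797, 0.0585]
tool_rot: [0.949, 0.091, 0.3, -0.026]
contact_force: [-4.2, 2.7, 6.1]
opening: 0.506
grip_force: 62.0
```

Run:
```python
from h import *
R0=toolR(11.35,35); o=manip.get_obs(); M=R.from_quat(o['tool_rot']).as_matrix()
print(o['tool_pos'],o['grip_force'],o['opening'],M.round(3).tolist())
plan(o['tool_pos']+np.array([-.02,-.01,.12]),M,4)
```

```text
[0.61581995 0.17969494 0.05851681] 62.02564001083374 0.5059466539998906 [[0.804, 0.188, 0.564], [0.158, -0.982, 0.103], [0.574, 0.006, -0.819]]
max [0.7 0. ] left [ 0.1  0.  -0.2]
[[[0.32,0.04,-0.69],[0.0,0.0,0.0]],[[0.32,0.04,-0.69],[0.0,0.0,0.0]],[[0.32,0.04,-0.69],[0.0,0.0,0.0]],[[0.32,0.05,-0.7],[0.0,0.0,0.0]]]
```

The grip came out about 12 mm higher than planned, so I reopen, correct the height and grip again.

Emit:
drive_tool(
  motion=[
    [[0,0,0],[0,0,0]],
    [[0,0,0],[0,0,0]],
    [[0,0,0],[0,0,0]],
    [[0,0,0],[0,0,0]],
    [[0,0,0],[0,0,0]],
  ],
  fingers=1,
)

```text
time: 4.78
tool_pos: [0.6153, 0.1781, 0.0563]
tool_rot: [0.95, 0.091, 0.298, -0.024]
contact_force: [0.5, -0.1, 0.4]
opening: 0.999
grip_force: 0.0
```

Run:
```python
from h import *
R0=toolR(11.2,35); o=manip.get_obs(); print(o['tool_pos'],o['contact_force'],o['qpos'].round(3),o['joint_velocities'].round(3))
pg=np.array([.636,.190,0])+Rz(11.2)@[-.015,0,.046]; plan(pg,R0,3)
a,_=cap('wrist'); p,W=cloud('wrist')
C=(W-np.array([.636,.190,0]))@Rz(11.2)
m=(abs(C[...,0])<.09)&(abs(C[...,1])<.04)&(C[...,2]>.055)&(C[...,2]<.066)&(C[...,0]>.01)
q=W[m];print(m.sum(),np.percentile(C[m],[1,50,99],axis=0).round(4).tolist())
o=manip.get_obs(); print(o['tool_pos'])
```

```text
[0.6153256  0.17807771 0.05631395] [ 0.47186442 -0.14261331  0.36012938] [ 0.255  0.268 -0.685  2.16   1.059  0.314 -2.691] [-0.004  0.001 -0.001  0.001 -0.    -0.     0.001]
max [0.11 0.02] left [-0.1  0.2 -0. ]
[[[0.0,-0.07,0.11],[0.02,0.01,-0.0]],[[0.0,-0.06,0.1],[0.02,0.01,-0.0]],[[0.01,-0.06,0.11],[0.02,0.01,-0.0]]]
10173 [[0.0104, -0.0268, 0.0586], [0.0358, -0.0055, 0.0603], [0.0664, 0.0159, 0.062]]
[0.61532465 0.17816208 0.05634435]
```

Emit:
drive_tool(
  motion=[
    [[0,0,-0.8],[0,0,0]],
    [[0,0,-0.8],[0,0,0]],
    [[0,0,-0.8],[0,-0.5,0]],
    [[0,0,-0.8],[0,-0.5,0]],
    [[0,0,0],[0,0,0]],
  ],
)

```text
time: 5.45
tool_pos: [0.5526, 0.1643, 0.161]
tool_rot: [0.97, 0.09, 0.227, -0.014]
contact_force: [1.4, -0.5, 0.4]
opening: 0.997
grip_force: 0.0
```

Run:
```python
from h import *
o=manip.get_obs(); print(o['tool_pos'],o['qpos'].round(3),R.from_quat(o['tool_rot']).as_matrix().round(3).tolist())
Rt=toolR(11.2,22);pg=np.array([.636,.190,0])+Rz(11.2)@[-.033,0,.046];plan(pg-Rt[:,2]*.13,Rt,5)
```

```text
[0.55258725 0.16433316 0.16098563] [ 0.667 -0.031 -1.036  2.097  0.124  0.615 -1.846] [[0.881, 0.18, 0.438], [0.168, -0.984, 0.067], [0.443, 0.014, -0.896]]
max [0.05 0.09] left [ 0.1  0.2 -0.1]
[[[0.03,-0.04,-0.01],[0.02,-0.09,-0.01]],[[0.04,-0.05,-0.02],[0.02,-0.09,-0.01]],[[0.03,-0.04,-0.01],[0.02,-0.09,-0.01]],[[0.04,-0.05,-0.02],[0.02,-0.09,-0.01]],[[0.03,-0.04,-0.02],[0.02,-0.09,-0.01]]]
```

Emit:
drive_tool(
  motion=[
    [[0.03,-0.04,-0.01],[0.02,-0.09,-0.01]],
    [[0.04,-0.05,-0.02],[0.02,-0.09,-0.01]],
    [[0.03,-0.04,-0.01],[0.02,-0.09,-0.01]],
    [[0.04,-0.05,-0.02],[0.02,-0.09,-0.01]],
    [[0.03,-0.04,-0.02],[0.02,-0.09,-0.01]],
    [[0,0,0],[0,0,0]],
  ],
)

```text
time: 6.2
tool_pos: [0.5539, 0.1737, 0.1633]
tool_rot: [0.978, 0.097, 0.186, -0.018]
contact_force: [0.7, 0.5, 0.1]
opening: 0.998
grip_force: 0.0
```

Run:
```python
from h import *
o=manip.get_obs(); print(o['tool_pos'],o['qpos'].round(3),R.from_quat(o['tool_rot']).as_matrix().round(3).tolist())
Rt=toolR(11.2,22);pg=np.array([.636,.190,0])+Rz(11.2)@[-.033,0,.046];plan(pg,Rt,5)
```

```text
[0.55392356 0.17366652 0.16327375] [ 0.645  0.056 -1.045  2.02   0.178  0.732 -1.874] [[0.912, 0.196, 0.359], [0.182, -0.981, 0.072], [0.366, 0.0, -0.931]]
max [0.64 0.01] left [ 0.2  0.1 -0. ]
[[[0.02,-0.0,0.64],[-0.0,0.01,0.0]],[[0.02,-0.0,0.64],[-0.0,0.01,0.0]],[[0.02,-0.0,0.64],[-0.0,0.01,0.0]],[[0.02,-0.0,0.64],[-0.0,0.01,0.0]],[[0.01,-0.0,0.63],[-0.0,0.01,0.0]]]
```

Emit:
drive_tool(
  motion=[
    [[0.02,0,0.64],[0,0.01,0]],
    [[0.02,0,0.64],[0,0.01,0]],
    [[0.02,0,0.64],[0,0.01,0]],
    [[0.02,0,0.64],[0,0.01,0]],
    [[0.01,0,0.63],[0,0.01,0]],
    [[0,0,0],[0,0,0]],
  ],
)

```text
time: 6.95
tool_pos: [0.6019, 0.1827, 0.0438]
tool_rot: [0.977, 0.097, 0.188, -0.018]
contact_force: [-0.9, 1.3, 0.3]
opening: 1.001
grip_force: 0.0
```

Run:
```python
from h import *
o=manip.get_obs(); print(o['tool_pos'],o['qpos'].round(3),o['contact_force'])
Rt=toolR(11.2,22);pg=np.array([.636,.190,0])+Rz(11.2)@[-.033,0,.046];plan(pg,Rt,1)
```

```text
[0.60188386 0.18269296 0.04382418] [ 0.377  0.383 -0.842  2.015  0.675  0.577 -2.269] [-0.93628073  1.33645072  0.26430503]
max [0.06 0.02] left [0.1 0.2 0.2]
[[[0.06,-0.01,-0.03],[0.0,0.02,0.01]]]
```

Pose is good now. I close and check.

Emit:
drive_tool(
  motion=[
    [[0.06,-0.01,-0.03],[0,0.02,0.01]],
    [[0,0,0],[0,0,0]],
    [[0,0,0],[0,0,0]],
    [[0,0,0],[0,0,0]],
    [[0,0,0],[0,0,0]],
    [[0,0,0],[0,0,0]],
  ],
  fingers=0,
)

```text
time: 7.7
tool_pos: [0.6058, 0.1827, 0.0496]
tool_rot: [0.976, 0.095, 0.193, -0.017]
contact_force: [-2.9, -3.3, 6.8]
opening: 0.508
grip_force: 63.0
```

Run:
```python
from h import *
o=manip.get_obs(); print(o['tool_pos'],o['qpos'].round(3),o['contact_force'],o['grip_force'],o['opening'])
M=R.from_quat(o['tool_rot']).as_matrix();print(M.round(3).tolist())
np.savez('grasp.npz',p=o['tool_pos'],M=M)
plan(o['tool_pos']+np.array([-.06,-.03,.12]),M,5)
```

```text
[0.60584911 0.18270204 0.04964475] [ 0.379  0.376 -0.845  2.011  0.675  0.578 -2.271] [-2.94304915 -3.29150357  6.79761779] 63.01738500595093 0.5076453687774258
[[0.908, 0.193, 0.373], [0.179, -0.981, 0.071], [0.38, 0.003, -0.925]]
max [0.68 0.  ] left [ 0.2 -0.2 -0. ]
[[[-0.07,0.09,-0.68],[0.0,0.0,0.0]],[[-0.07,0.09,-0.68],[0.0,0.0,0.0]],[[-0.07,0.09,-0.68],[0.0,0.0,0.0]],[[-0.07,0.09,-0.67],[0.0,0.0,0.0]],[[-0.08,0.09,-0.68],[0.0,0.0,0.0]]]
```

Emit:
drive_tool(
  motion=[
    [[-0.07,0.09,-0.3],[0,0,0]],
    [[-0.07,0.09,-0.68],[0,0,0]],
    [[-0.07,0.09,-0.68],[0,0,0]],
    [[-0.07,0.09,-0.68],[0,0,0]],
    [[-0.08,0.09,-0.68],[0,0,0]],
    [[0,0,0],[0,0,0]],
  ],
)

```text
time: 8.45
tool_pos: [0.5501, 0.1536, 0.1551]
tool_rot: [0.977, 0.095, 0.192, -0.017]
contact_force: [0.4, -0.1, -4.7]
opening: 0.507
grip_force: 62.3
```

Run:
```python
from h import *
a,_=cap('wrist'); save(a,'w2.png'); p,W=cloud('wrist')
o=manip.get_obs(); print(o['tool_pos'],o['qpos'].round(3),o['contact_force'],o['grip_force'])
g=np.load('grasp.npz'); M=R.from_quat(o['tool_rot']).as_matrix()
# points back into grasp-time world
B=((W-o['tool_pos'])@M)@g['M'].T+g['p']
C=(B-np.array([.636,.190,0]))@Rz(11.2)
b=p.astype(int)
m=(C[...,0]>-.01)&(C[...,0]<.09)&(abs(C[...,1])<.035)&(abs(C[...,2]-.06)<.012)
q=C[m]; A=np.linalg.lstsq(np.c_[q[:,:2],np.ones(len(q))],q[:,2],rcond=None)[0]
print(m.sum(),'plane slopes',A.round(4),np.percentile(q,[1,50,99],axis=0).round(4).tolist(),cv2.minAreaRect(q[:,:2].astype(np.float32)))
```

```text
[0.55000464 0.15353832 0.15410736] [ 0.767  0.031 -1.119  2.059  0.139  0.691 -1.814] [ 0.48572272 -0.42218218 -4.55202542] 62.33924746513367
19531 plane slopes [-0.0002 -0.0004  0.0613] [[-0.0093, -0.0233, 0.0595], [0.0271, -0.0018, 0.0612], [0.0669, 0.0194, 0.0629]] ((0.029280737042427063, -0.0018935967236757278), (0.044202130287885666, 0.07878929376602173), 88.97553253173828)
```

View pics/w2.png

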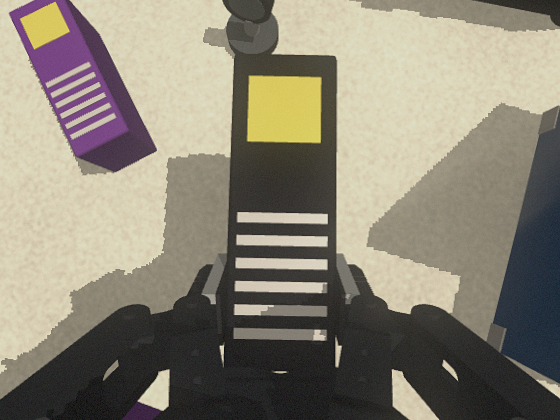

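The wrist view shows the head level in the grip, yellow mark at (285,108) and pads at the fin end. Slopes are about 0 and yaw is off by −1°. Next I compute the transport over the left rim.

```bash
cat >> h.py <<'E'
CASE=np.array([.605,-.1813,0]); CY=-6.5
def headtool():
    g=np.load('grasp.npz'); Rh=Rz(10.3); ph=np.array([.636,.190,.0005])+Rz(11.2)@[.0022,-.0019,0]
    return g['M'].T@(ph-g['p']), g['M'].T@Rh   # head pose in tool
def headto(c,n):
    t,Rr=headtool(); Rt=Rz(CY)@Rr.T; ph=CASE+Rz(CY)@np.array(c); p=ph-Rt@t; print('tcp',p.round(4)); plan(p,Rt,n)
def headnow():
    o=manip.get_obs(); t,Rr=headtool(); M=R.from_quat(o['tool_rot']).as_matrix()
    C=Rz(CY).T@(M@t+o['tool_pos']-CASE); e=R.from_matrix(Rz(CY).T@M@Rr).as_rotvec(degrees=True)
    print('t',o['time'],'head in case',(C*1e3).round(1),'rot',e.round(2),'q',o['qpos'].round(2),'F',o['contact_force'].round(1))
E
python3 - <<'E'
from h import *
headnow(); headto([-.045,.04,.10],10)
E
```

```text
t 8.5 head in case [-60.8 335.9 104.9] rot [-0.06  0.13 16.78] q [ 0.77  0.03 -1.12  2.06  0.14  0.69 -1.81] F [ 0.5 -0.4 -4.6]
tcp [ 0.5318 -0.1326  0.1491]
max [0.72 0.16] left [-0.1  0.1 -0.1]
[[[-0.17,0.69,-0.06],[-0.06,0.0,0.16]],[[-0.16,0.7,-0.05],[-0.06,0.0,0.16]],[[-0.14,0.7,-0.04],[-0.06,0.0,0.16]],[[-0.11,0.71,-0.03],[-0.06,0.0,0.16]],[[-0.1,0.71,-0.03],[-0.06,0.0,0.16]],[[-0.07,0.71,-0.02],[-0.06,0.0,0.16]],[[-0.06,0.72,-0.01],[-0.06,0.0,0.16]],[[-0.03,0.72,-0.0],[-0.06,0.0,0.16]],[[-0.02,0.71,0.01],[-0.06,0.0,0.16]],[[0.01,0.72,0.01],[-0.06,0.0,0.16]]]
```

Emit:
drive_tool(
  motion=[
    [[-0.17,0.69,-0.06],[-0.06,0,0.16]],
    [[-0.16,0.7,-0.06],[-0.06,0,0.16]],
    [[-0.14,0.7,-0.06],[-0.06,0,0.16]],
    [[-0.11,0.71,-0.05],[-0.06,0,0.16]],
  ],
)

```text
time: 9.0
tool_pos: [0.5412, 0.0395, 0.152]
tool_rot: [0.981, 0.037, 0.19, -0.009]
contact_force: [0.2, 0.3, -4.3]
opening: 0.504
grip_force: 62.7
```

Run:
```python
from h import *
headnow(); headto([-.045,.04,.105],6)
```

```text
t 9.0 head in case [-56.1 218.2 102.7] rot [ 0.33  0.37 10.04] q [ 0.89 -0.08 -0.98  2.12 -0.1   0.68 -1.53] F [ 0.2  0.3 -4.3]
tcp [ 0.5318 -0.1326  0.1541]
max [0.72 0.15] left [-0.   0.1  0.1]
[[[-0.08,0.71,-0.05],[-0.07,0.01,0.15]],[[-0.06,0.72,-0.04],[-0.07,0.01,0.15]],[[-0.05,0.72,-0.03],[-0.07,0.01,0.15]],[[-0.03,0.72,-0.02],[-0.07,0.01,0.15]],[[-0.0,0.71,-0.01],[-0.07,0.01,0.15]],[[0.01,0.72,0.01],[-0.07,0.01,0.15]]]
```

Emit:
drive_tool(
  motion=[
    [[-0.08,0.71,-0.05],[-0.07,0.01,0.15]],
    [[-0.06,0.72,-0.04],[-0.07,0.01,0.15]],
    [[-0.05,0.72,-0.03],[-0.07,0.01,0.15]],
    [[-0.03,0.72,-0.02],[-0.07,0.01,0.15]],
    [[0,0.71,-0.01],[-0.07,0.01,0.15]],
    [[0.01,0.5,0.01],[-0.07,0.01,0.15]],
    [[0,0,0],[0,0,0]],
  ],
)

```text
time: 9.88
tool_pos: [0.5337, -0.1251, 0.1559]
tool_rot: [0.979, -0.049, 0.197, 0.012]
contact_force: [0.4, 0.1, -3.8]
opening: 0.508
grip_force: 62.8
```

Run:
```python
from h import *
headnow(); headto([-.025,.04,.04],4)
```

```text
t 9.875 head in case [-43.6  47.6 107. ] rot [-0.09 -0.47 -0.06] q [ 1.03 -0.07 -0.79  2.12 -0.15  0.68 -1.34] F [ 0.4  0.1 -3.8]
tcp [ 0.5517 -0.1349  0.0891]
max [0.43 0.01] left [ 0.2 -0.1 -0. ]
[[[-0.05,0.05,0.43],[0.0,-0.01,-0.0]],[[-0.05,0.05,0.43],[0.0,-0.01,-0.0]],[[-0.05,0.05,0.43],[0.0,-0.01,-0.0]],[[-0.06,0.04,0.43],[0.0,-0.01,-0.0]]]
```

Emit:
drive_tool(
  motion=[
    [[-0.05,0.05,0.43],[0,-0.01,0]],
    [[-0.05,0.05,0.43],[0,-0.01,0]],
    [[-0.05,0.05,0.43],[0,-0.01,0]],
    [[-0.06,0.04,0.43],[0,-0.01,0]],
    [[0,0,0],[0,0,0]],
  ],
)

```text
time: 10.5
tool_pos: [0.551, -0.1316, 0.0879]
tool_rot: [0.98, -0.047, 0.192, 0.01]
contact_force: [0.6, -0.6, -5.4]
opening: 0.5
grip_force: 62.8
```

Run:
```python
from h import *
headnow(); headto([.015,.04,.030],4)
a,_=cap('wrist'); p,W=cloud('wrist'); save(a,'w3.png')
```

```text
t 10.5 head in case [-26.1  43.3  38.7] rot [0.   0.09 0.21] q [ 0.99  0.12 -0.8   2.13  0.09  0.54 -1.53] F [ 0.6 -0.6 -5.4]
tcp [ 0.5915 -0.1394  0.0791]
max [0.22 0.  ] left [-0.1  0.2 -0.1]
[[[0.22,0.02,0.15],[-0.0,0.0,0.0]],[[0.22,0.03,0.15],[-0.0,0.0,0.0]],[[0.21,0.02,0.15],[-0.0,0.0,0.0]],[[0.22,0.03,0.14],[-0.0,0.0,0.0]]]
```

View pics/w3.png

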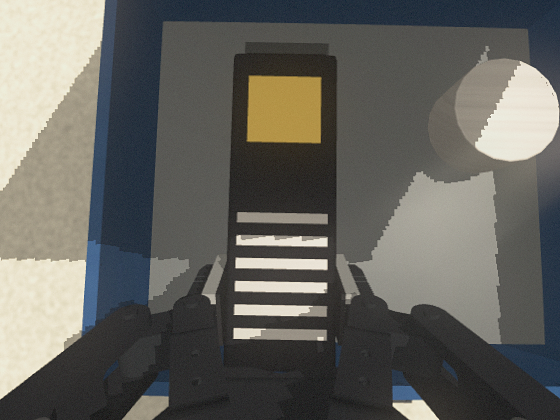

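The wrist view shows the recess's far end at rows 42–55, columns 245–328, centred ahead of the head, whose end spans columns 235–337. The tin is clear at (505,110). I check the alignment numerically.

Run:
```python
from h import *
p,W=cloud('wrist'); C=((W-CASE)@Rz(CY)*1e3).round(1)
for c in [(246,40),(286,38),(286,45),(327,40),(240,48),(243,48),(247,48),(325,48),(331,48),(334,48),(236,58),(334,58),(286,62)]: print(c,p[c[1],c[0]],C[c[1],c[0]])
print(p[48,236:252].sum(1),p[48,320:338].sum(1),p[34:58,286].sum(1))
```

```text
(246, 40) [85 85 80] [93.3 69.1 20.2]
(286, 38) [86 85 82] [95.6 42.3 19.4]
(286, 45) [60 61 53] [91.9 42.2 17.4]
(327, 40) [88 88 83] [94.2 14.8 20.4]
(240, 48) [87 88 84] [87.3 72.9 20.5]
(243, 48) [87 85 82] [87.2 70.9 20.9]
(247, 48) [53 52 48] [91.8 69.1 13.1]
(325, 48) [58 57 52] [92.1 15.3 14.3]
(331, 48) [84 83 77] [88.9 12.  19.8]
(334, 48) [84 81 79] [88.1 10.2 21.2]
(236, 58) [45 42 36] [37.4 64.1 97.3]
(334, 58) [40 37 35] [38.3 22.6 97.2]
(286, 62) [48 45 38] [35.4 43.  98.5]
[252 255 250 247 259 247 256 254 240 179 155 153 164 167 181 174] [178 172 152 165 152 167 157 172 202 242 247 244 240 253 244 241 250 243] [235 245 250 252 253 233 245 233 219 177 168 174 172 177 171 151 178 182
 167 164  83 129 126 116]
```

Run:
```python
from h import *
headto([.017,.0415,.028],4)
```

```text
tcp [ 0.5936 -0.1382  0.0771]
max [0.22 0.01] left [-0.1 -0.1  0.1]
[[[0.22,0.01,0.17],[-0.0,-0.0,0.01]],[[0.22,0.01,0.17],[-0.0,-0.0,0.01]],[[0.21,0.02,0.17],[-0.0,-0.0,0.01]],[[0.22,0.01,0.17],[-0.0,-0.0,0.01]]]
```

Emit:
drive_tool(
  motion=[
    [[0.22,0.01,0.15],[0,0,0]],
    [[0.22,0.01,0.15],[0,0,0]],
    [[0.22,0.01,0.15],[0,0,0]],
    [[0.24,0.01,0.15],[0,0,0]],
    [[0,0,0],[0,0,0]],
  ],
)

```text
time: 11.18
tool_pos: [0.5949, -0.1386, 0.0812]
tool_rot: [0.98, -0.047, 0.194, 0.011]
contact_force: [-0.5, 0.1, -4.9]
opening: 0.5
grip_force: 62.8
```

Run:
```python
from h import *
headnow(); headto([.017,.0415,.007],4)
```

```text
t 11.175 head in case [18.4 41.3 32.1] rot [-0.09 -0.13  0.15] q [ 0.9   0.24 -0.75  2.05  0.24  0.54 -1.65] F [-0.5  0.1 -4.9]
tcp [ 0.5936 -0.1382  0.0561]
max [0.15 0.  ] left [ 0.  -0.   0.2]
[[[-0.07,-0.0,0.14],[0.0,-0.0,0.0]],[[-0.07,-0.0,0.14],[0.0,-0.0,0.0]],[[-0.06,-0.0,0.14],[0.0,-0.0,0.0]],[[-0.07,-0.01,0.15],[0.0,-0.0,0.0]]]
```

Emit:
drive_tool(
  motion=[
    [[-0.07,0,0.14],[0,0,0]],
    [[-0.07,0,0.14],[0,0,0]],
    [[-0.06,0,0.14],[0,0,0]],
    [[-0.06,0,0.12],[0,0,0]],
    [[0,0,0],[0,0,0]],
  ],
)

```text
time: 11.8
tool_pos: [0.5921, -0.1386, 0.0564]
tool_rot: [0.98, -0.047, 0.193, 0.012]
contact_force: [-0.4, 0.1, -3.9]
opening: 0.508
grip_force: 62.9
```

Run:
```python
from h import *
headnow(); headto([.017,.0415,.005],2)
```

```text
t 11.8 head in case [15.6 40.9  7.2] rot [-0.1  -0.03  0.13] q [ 0.87  0.27 -0.71  2.07  0.3   0.49 -1.7 ] F [-0.4  0.1 -3.9]
tcp [ 0.5936 -0.1382  0.0541]
max [0.03 0.01] left [ 0.2  0.1 -0.1]
[[[0.01,-0.01,0.03],[0.0,-0.0,0.01]],[[0.0,-0.0,0.03],[0.0,-0.0,0.01]]]
```

Emit:
drive_tool(
  motion=[
    [[-0.01,0,0.04],[0,0,0]],
    [[-0.01,0,0.04],[0,0,0]],
    [[0,0,0],[0,0,0]],
  ],
)

```text
time: 12.18
tool_pos: [0.594, -0.1389, 0.0556]
tool_rot: [0.98, -0.047, 0.195, 0.012]
contact_force: [-8.1, 0.9, 8.9]
opening: 0.508
grip_force: 64.5
```

Run:
```python
from h import *
headnow()
```

```text
t 12.175 head in case [17.7 40.7  6.6] rot [-0.2  -0.2   0.13] q [ 0.86  0.27 -0.71  2.07  0.31  0.49 -1.71] F [-8.1  0.9  8.9]
```

Emit:
drive_tool(
  motion=[
    [[0,0,0],[0,0,0]],
    [[0,0,0],[0,0,0]],
    [[0,0,0],[0,0,0]],
    [[0,0,0],[0,0,0]],
    [[0,0,0],[0,0,0]],
  ],
  fingers=0.8,
)

```text
time: 12.8
tool_pos: [0.593, -0.1388, 0.0536]
tool_rot: [0.98, -0.047, 0.194, 0.012]
contact_force: [0.3, 0.7, -0.3]
opening: 0.803
grip_force: 0.0
```

Emit:
drive_tool(
  motion=[
    [[0,0,-0.3],[0,0,0]],
    [[0,0,-0.5],[0,0,0]],
    [[0,0,-0.7],[0,0,0]],
    [[0,0,-0.7],[0,0,0]],
    [[0,0,-0.7],[0,0,0]],
    [[0,0,0],[0,0,0]],
  ],
)

```text
time: 13.55
tool_pos: [0.5499, -0.1346, 0.1637]
tool_rot: [0.979, -0.047, 0.196, 0.014]
contact_force: [-0.3, 0.4, 1.0]
opening: 0.798
grip_force: 0.0
```

Run:
```python
from h import *
a,_=cap('wrist'); save(a,'w4.png'); p,W=cloud('wrist'); C=(W-CASE)@Rz(CY)
m=(C[...,0]>-.06)&(C[...,0]<.095)&(C[...,1]>0)&(C[...,1]<.09)&(C[...,2]>.055)&(C[...,2]<.08)
q=C[m]; A=np.linalg.lstsq(np.c_[q[:,:2],np.ones(len(q))],q[:,2],rcond=None)[0]
print(m.sum(),A.round(3),np.percentile(q,[1,50,99],axis=0).round(4).tolist(),cv2.minAreaRect(q[:,:2].astype(np.float32)))
o=manip.get_obs();print(o['tool_pos'],o['qpos'].round(2))
s,_=cap('scene');
```

```text
10041 [-0.     0.001  0.066] [[-0.0451, 0.0193, 0.0644], [0.0152, 0.041, 0.0664], [0.0808, 0.0623, 0.0682]] ((0.018296897411346436, 0.04086742550134659), (0.04423012584447861, 0.12935543060302734), 89.57056427001953)
[ 0.54927449 -0.13449589  0.16216569] [ 1.08 -0.02 -0.84  2.07 -0.09  0.7  -1.37]
```

View pics/w4.png

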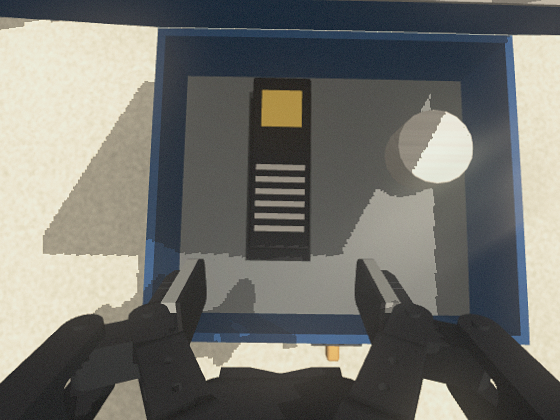

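The head sits level in the recess (278,170), with its top at 66 mm and its centre within about 1.5 mm of the recess centre. I now move over the lid to push its outer face.

```bash
cat >> h.py <<'E'
def case2w(c): return CASE+Rz(CY)@np.array(c,float)
def lidpt(th,s=.185,y=.085,off=0.):
    c,S=np.cos(th),np.sin(th)
    return case2w([.110-s*c+(.020+off)*S+.011,y,.0805+s*S+(.020+off)*c+.019])
E
python3 - <<'E'
from h import *
plan(case2w([-.11,.06,.39]),toolR(CY,0),7)
print([lidpt(t,off=o).round(4).tolist() for t,o in ((.96,.08),(.96,.025),(0,0))])
E
```

```text
max [0.84 0.32] left [ 0.1 -0.1 -0.1]
[[[0.15,-0.07,-0.82],[0.0,-0.32,0.01]],[[0.11,-0.07,-0.83],[0.0,-0.32,0.01]],[[0.06,-0.07,-0.83],[0.0,-0.32,0.01]],[[0.01,-0.07,-0.84],[0.0,-0.32,0.01]],[[-0.04,-0.07,-0.84],[0.0,-0.32,0.01]],[[-0.08,-0.06,-0.83],[0.0,-0.32,0.01]],[[-0.13,-0.07,-0.83],[0.0,-0.32,0.01]]]
[[0.7108, -0.1078, 0.3084], [0.6661, -0.1027, 0.2769], [0.551, -0.0896, 0.1195]]
```

Emit:
drive_tool(
  motion=[
    [[0.1,-0.07,-0.82],[0,-0.32,0.01]],
    [[0.08,-0.07,-0.83],[0,-0.32,0.01]],
    [[0.06,-0.07,-0.83],[0,-0.32,0.01]],
    [[0.01,-0.07,-0.84],[0,-0.32,0.01]],
    [[-0.04,-0.07,-0.84],[0,-0.32,0.01]],
    [[-0.08,-0.06,-0.83],[0,-0.32,0.01]],
    [[-0.13,-0.07,-0.83],[0,-0.32,0.01]],
  ],
  fingers=0,
)

```text
time: 14.52
tool_pos: [0.4994, -0.1089, 0.3887]
tool_rot: [0.999, -0.055, -0.002, 0.001]
contact_force: [-0.3, 0.4, -0.6]
opening: 0.005
grip_force: 0.0
```

Run:
```python
from h import *
o=manip.get_obs();print(o['tool_pos'],o['qpos'].round(2),o['opening'])
plan(lidpt(.96,off=.08)+[0,0,.07],toolR(CY,0),7)
```

```text
[ 0.49938801 -0.10889653  0.38873202] [ 1.03  0.03 -0.89  1.52  0.03  1.6  -1.53] 0.0050133149441845435
max [0.75 0.  ] left [0.1 0.1 0.1]
[[[0.75,-0.09,0.03],[0.0,0.0,0.0]],[[0.75,-0.09,0.03],[0.0,0.0,0.0]],[[0.75,-0.08,0.04],[0.0,0.0,0.0]],[[0.75,-0.09,0.03],[0.0,0.0,0.0]],[[0.75,-0.08,0.04],[0.0,0.0,0.0]],[[0.75,-0.09,0.03],[0.0,0.0,0.0]],[[0.75,-0.08,0.04],[0.0,0.0,0.0]]]
```

Emit:
drive_tool(
  motion=[
    [[0.75,-0.09,0.03],[0,0,0]],
    [[0.75,-0.09,0.03],[0,0,0]],
    [[0.75,-0.09,0.03],[0,0,0]],
    [[0.75,-0.09,0.03],[0,0,0]],
    [[0.75,-0.08,0.04],[0,0,0]],
    [[0.75,-0.09,0.03],[0,0,0]],
    [[0.75,-0.08,0.04],[0,0,0]],
    [[0,0,0.88],[0,0,0]],
    [[0,0,0.87],[0,0,0]],
    [[0,0,0],[0,0,0]],
  ],
)

```text
time: 15.78
tool_pos: [0.7098, -0.108, 0.3043]
tool_rot: [0.999, -0.054, -0.004, 0.001]
contact_force: [0.5, -0.4, -1.0]
opening: 0.002
grip_force: 0.0
```

```bash
cat >> h.py <<'E'
def planpath(pts,Rt):
    o=manip.get_obs(); P=np.array(o['tool_pos']); M=R.from_quat(o['tool_rot']).as_matrix()
    w=R.from_matrix(M.T@Rt).as_rotvec(); rows=[]
    for p in pts:
        a=np.round(M.T@(p-P)/.04,2); b=np.round(w/len(pts)/np.radians(10),2); rows.append([a.tolist(),b.tolist()]); P=P+M@a*.04; M=M@R.from_rotvec(b*np.radians(10)).as_matrix()
    print('now',o['tool_pos'].round(4),'q',o['qpos'].round(2),'F',o['contact_force'].round(1)); print(str(rows).replace(' ',''))
E
python3 - <<'E'
from h import *
planpath([lidpt(.96,off=.05),lidpt(.96,off=.02)]+[lidpt(t) for t in (.93,.87,.80,.72,.64,.56,.48)],toolR(CY,0))
E
```

```text
now [ 0.7098 -0.108   0.3043] q [ 0.62  0.59 -0.86  1.13  0.44  1.6  -1.81] F [ 0.5 -0.4 -1. ]
[[[-0.59,-0.01,0.33],[0.0,0.01,0.0]],[[-0.61,-0.01,0.44],[0.0,0.01,0.0]],[[-0.53,0.0,0.36],[0.0,0.01,0.0]],[[-0.23,-0.0,0.14],[0.0,0.01,0.0]],[[-0.27,-0.0,0.2],[0.0,0.01,0.0]],[[-0.28,-0.0,0.24],[0.0,0.01,0.0]],[[-0.26,-0.01,0.26],[0.0,0.01,0.0]],[[-0.25,0.0,0.28],[0.0,0.01,0.0]],[[-0.22,-0.0,0.3],[0.0,0.01,0.0]]]
```

Emit:
drive_tool(
  motion=[
    [[-0.59,-0.01,0.33],[0,0.01,0]],
    [[-0.61,-0.01,0.44],[0,0.01,0]],
    [[-0.26,0,0.18],[0,0.01,0]],
    [[-0.27,0,0.18],[0,0.01,0]],
    [[-0.23,0,0.14],[0,0.01,0]],
    [[-0.27,0,0.2],[0,0.01,0]],
    [[-0.28,0,0.24],[0,0.01,0]],
    [[-0.26,0,0.26],[0,0.01,0]],
    [[-0.25,0,0.28],[0,0.01,0]],
    [[-0.22,0,0.3],[0,0.01,0]],
  ],
)

```text
time: 17.02
tool_pos: [0.5832, -0.0927, 0.2074]
tool_rot: [0.998, -0.054, 0.009, 0.002]
contact_force: [-0.5, -0.4, 0.7]
opening: 0.001
grip_force: 0.4
```

Run:
```python
from h import *
planpath([lidpt(t) for t in (.40,.32,.24,.16,.10,.05,.02,0,-.008,-.008)],toolR(CY,0))
p,W=None,None
a,_=cap('top'); p,W=cloud('top'); C=(W-CASE)@Rz(CY)
b=p.astype(int); m=(abs(abs(C[...,1]+.085)) <.03)&(C[...,0]>-.13)&(C[...,0]<.11)&(C[...,2]>.075)&(b[...,2]>b[...,0]+20)
q=C[m]; A=np.polyfit(q[:,0],q[:,2],1); print('lid',m.sum(),np.arctan(-A[0]))
```

```text
now [ 0.5832 -0.0927  0.2074] q [ 0.89  0.34 -0.94  1.65  0.29  1.28 -1.78] F [-0.5 -0.4  0.7]
[[[-0.26,0.01,0.43],[0.0,-0.01,0.0]],[[-0.17,-0.0,0.33],[0.0,-0.01,0.0]],[[-0.15,-0.0,0.34],[0.0,-0.01,0.0]],[[-0.11,-0.0,0.36],[0.0,-0.01,0.0]],[[-0.07,-0.0,0.27],[0.0,-0.01,0.0]],[[-0.05,-0.01,0.22],[0.0,-0.01,0.0]],[[-0.02,0.0,0.14],[0.0,-0.01,0.0]],[[-0.01,0.0,0.09],[0.0,-0.01,0.0]],[[-0.0,0.0,0.04],[0.0,-0.01,0.0]],[[-0.0,0.0,0.0],[0.0,-0.01,0.0]]]
lid 1031 0.3522970499850198
```

Emit:
drive_tool(
  motion=[
    [[-0.26,0.01,0.4],[0,-0.01,0]],
    [[-0.17,0,0.33],[0,-0.01,0]],
    [[-0.15,0,0.34],[0,-0.01,0]],
    [[-0.11,0,0.36],[0,-0.01,0]],
    [[-0.07,0,0.27],[0,-0.01,0]],
    [[-0.05,0,0.22],[0,-0.01,0]],
    [[-0.02,0,0.14],[0,-0.01,0]],
    [[-0.01,0,0.09],[0,-0.01,0]],
    [[0,0,0.04],[0,-0.01,0]],
    [[0,0,0],[0,0,0]],
  ],
)

```text
time: 18.32
tool_pos: [0.5507, -0.0901, 0.1193]
tool_rot: [0.999, -0.055, 0.001, 0.001]
contact_force: [-2.4, -0.3, 4.0]
opening: 0.001
grip_force: 2.1
```

Run:
```python
from h import *
planpath([lidpt(-.01)],toolR(CY,0))
```

```text
now [ 0.5507 -0.0901  0.1193] q [ 0.9   0.37 -0.92  1.81  0.33  1.12 -1.82] F [-2.4 -0.3  4. ]
[[[0.0,-0.01,0.04],[0.02,-0.01,0.02]]]
```

Press a little further to confirm it bottoms out, then lift and look.

Emit:
drive_tool(
  motion=[
    [[0,0,0.08],[0,0,0]],
    [[0,0,0.05],[0,0,0]],
    [[0,0,0],[0,0,0]],
  ],
)

```text
time: 18.7
tool_pos: [0.5509, -0.0901, 0.1189]
tool_rot: [0.999, -0.055, 0.0, 0.003]
contact_force: [-16.1, -0.2, 37.4]
opening: 0.001
grip_force: 19.0
```

Emit:
drive_tool(
  motion=[
    [[0,0,-0.7],[0,0,0]],
    [[0,0,-0.9],[0,0,0]],
    [[0,-0.3,-0.9],[0,0,0]],
    [[0,-0.3,-0.9],[0,0,0]],
    [[0,0,0],[0,0,0]],
  ],
)

```text
time: 19.32
tool_pos: [0.5551, -0.0644, 0.2527]
tool_rot: [0.999, -0.054, 0.004, 0.002]
contact_force: [-0.5, -0.6, -0.8]
opening: 0.002
grip_force: 0.0
```

Run:
```python
from h import *
a,_=cap('top'); p,W=cloud('top'); C=(W-CASE)@Rz(CY); b=p.astype(int)
m=(C[...,1]<-.04)&(C[...,1]>-.12)&(C[...,0]>-.1)&(C[...,0]<.1)&(C[...,2]>.08)&(C[...,2]<.13)
q=C[m]; A=np.polyfit(q[:,0],q[:,2],1); print('lid',m.sum(),np.arctan(-A[0]),np.median(q[:,2]))
m=(abs(C[...,1])<.04)&(C[...,0]>-.21)&(C[...,0]<-.02)&(C[...,2]>.112)&(C[...,2]<.2)
q=C[m]; print('hasp',m.sum(),np.percentile(q,[2,50,98],axis=0).round(4).tolist())
a,_=cap('scene'); p,W=cloud('scene'); C=(W-CASE)@Rz(CY)
m=(abs(C[...,1])<.04)&(C[...,0]>-.21)&(C[...,0]<-.02)&(C[...,2]>.105)&(C[...,2]<.2)
q=C[m]; print('hasp',m.sum(),np.percentile(q,[2,50,98],axis=0).round(4).tolist()); A=np.polyfit(q[:,2],q[:,0],1);print(A)
im=cv2.resize(a[170:350,150:370],(733,600),interpolation=cv2.INTER_CUBIC); save(im,'s5.png')
```

```text
lid 1831 -0.00026553931813284593 0.10066236943205197
hasp 74 [[-0.1095, -0.0206, 0.1146], [-0.0958, -0.0123, 0.151], [-0.0856, -0.0002, 0.1731]]
hasp 181 [[-0.1051, -0.0221, 0.1079], [-0.0923, -0.003, 0.144], [-0.0846, 0.0224, 0.1686]]
[ 0.31482392 -0.13840798]
```

View pics/s5.png

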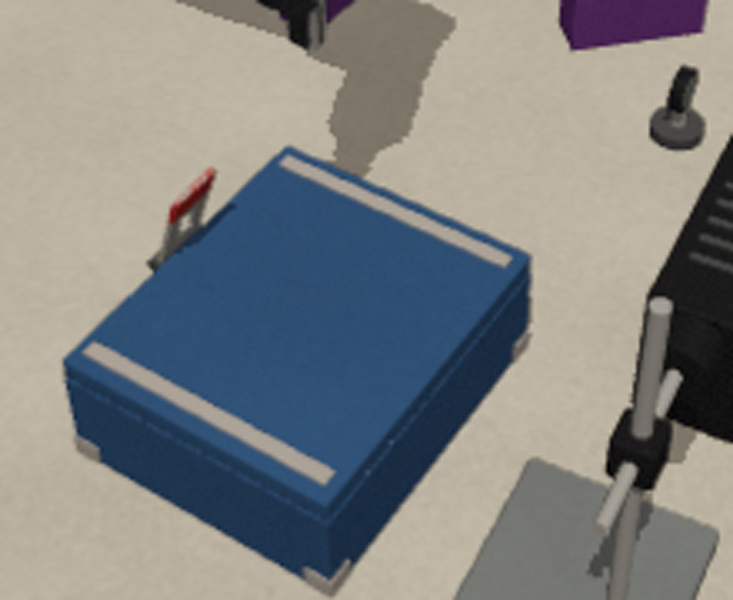

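The crop shows the lid closed flat, and depth gives 0.000 rad with the top at 100.7 mm. The hasp stands up at (190,215), leaning slightly back. I plan the hasp sweep.

```bash
cat >> h.py <<'E'
def hpt(phi,off=0.,side=-1.,tilt=0.,rho=.058,y=.028,H=(-.115,.0945)):
    d=np.array([-np.sin(phi),-np.cos(phi)]); n=np.array([-np.cos(phi),np.sin(phi)])
    k=np.array(H)+rho*d+n*(.002+off); a=np.radians(tilt); tx=np.array([np.cos(a),np.sin(a)]); tz=np.array([np.sin(a),-np.cos(a)])
    t=k-side*.011*tx-.019*tz; return case2w([t[0],y,t[1]])
E
python3 - <<'E'
from h import *
s=hpt(3.3,off=.035); print(s)
planpath([s+[0,0,.075],s+[0,0,.04],s+[0,0,.005]]+[hpt(f,side=-1) for f in (3.1,2.9,2.7,2.5,2.3)],toolR(CY,0))
E
```

```text
[ 0.55023054 -0.14687866  0.16493724]
now [ 0.5531 -0.0662  0.2493] q [ 0.93  0.24 -0.99  1.66  0.21  1.35 -1.77] F [ 0.1 -0.3 -0.1]
[[[0.15,2.01,0.24],[0.0,-0.0,0.0]],[[-0.0,-0.0,0.88],[0.0,-0.0,0.0]],[[-0.01,-0.0,0.87],[0.0,-0.0,0.0]],[[-1.15,-0.01,-0.04],[0.0,-0.0,0.0]],[[-0.29,0.0,0.03],[0.0,-0.0,0.0]],[[-0.27,-0.0,0.09],[0.0,-0.0,0.0]],[[-0.26,-0.0,0.14],[0.0,-0.0,0.0]],[[-0.22,-0.0,0.18],[0.0,-0.0,0.0]]]
```

Emit:
drive_tool(
  motion=[
    [[0.05,0.67,0.08],[0,0,0]],
    [[0.05,0.67,0.08],[0,0,0]],
    [[0.05,0.67,0.08],[0,0,0]],
    [[0,0,0.88],[0,0,0]],
    [[0,0,0.87],[0,0,0]],
    [[-0.57,0,-0.02],[0,0,0]],
    [[-0.58,0,-0.02],[0,0,0]],
    [[-0.29,0,0.03],[0,0,0]],
    [[-0.27,0,0.09],[0,0,0]],
    [[-0.26,0,0.14],[0,0,0]],
  ],
)

```text
time: 20.68
tool_pos: [0.4718, -0.1384, 0.1609]
tool_rot: [0.999, -0.055, 0.001, 0.001]
contact_force: [0.4, -0.3, -0.8]
opening: -0.001
grip_force: 0.3
```

Run:
```python
from h import *
planpath([hpt(f,side=-1) for f in (2.3,2.1,1.9,1.75,1.6)]+[hpt(1.45,side=-.6),hpt(1.3,side=-.2),hpt(1.15,side=.2),hpt(1.0,side=.6),hpt(.85,side=1)],toolR(CY,0))
```

```text
now [ 0.4718 -0.1384  0.1609] q [ 1.15  0.13 -0.97  1.92  0.12  1.15 -1.54] F [ 0.4 -0.3 -0.8]
[[[-0.22,-0.01,0.18],[0.0,-0.0,0.0]],[[-0.18,-0.0,0.23],[0.0,-0.0,0.0]],[[-0.13,-0.0,0.26],[0.0,-0.0,0.0]],[[-0.06,-0.01,0.21],[0.0,-0.0,0.0]],[[-0.03,0.0,0.21],[0.0,-0.0,0.0]],[[-0.11,0.0,0.22],[0.0,-0.0,0.0]],[[-0.07,0.0,0.21],[0.0,-0.0,0.0]],[[-0.05,0.0,0.21],[0.0,-0.0,0.0]],[[-0.01,0.0,0.19],[0.0,-0.0,0.0]],[[0.01,0.0,0.18],[0.0,-0.0,0.0]]]
```

Emit:
drive_tool(
  motion=[
    [[-0.22,-0.01,0.18],[0,0,0]],
    [[-0.18,0,0.23],[0,0,0]],
    [[-0.13,0,0.26],[0,0,0]],
    [[-0.06,0,0.21],[0,0,0]],
    [[-0.03,0,0.21],[0,0,0]],
    [[-0.11,0,0.22],[0,0,0]],
    [[-0.07,0,0.21],[0,0,0]],
    [[-0.05,0,0.21],[0,0,0]],
    [[-0.01,0,0.19],[0,0,0]],
    [[0.01,0,0.18],[0,0,0]],
  ],
)

```text
time: 21.92
tool_pos: [0.4384, -0.1343, 0.0766]
tool_rot: [0.999, -0.055, 0.001, 0.001]
contact_force: [0.2, 0.4, 0.5]
opening: 0.003
grip_force: 0.2
```

Run:
```python
from h import *
planpath([hpt(f,side=1,tilt=t) for f,t in ((.75,1),(.65,2),(.55,3),(.45,4),(.35,5),(.25,6),(.15,7),(.08,8))],toolR(CY,8))
a,_=cap('top'); c=a[190:270,300:400]; a2,_=cap('scene'); c2=a2[180:300,150:300]
im=np.zeros((320,800,3),np.uint8); im[:,:400]=cv2.resize(c,(400,320),interpolation=cv2.INTER_CUBIC); im[:,400:]=cv2.resize(c2,(400,320),interpolation=cv2.INTER_CUBIC); save(im,'c6.png')
```

```text
now [ 0.4384 -0.1343  0.0766] q [ 1.14  0.17 -0.95  2.08  0.17  0.97 -1.58] F [0.2 0.4 0.5]
[[[0.09,-0.0,0.11],[0.0,0.1,0.0]],[[0.1,-0.0,0.1],[0.0,0.1,0.0]],[[0.1,-0.0,0.1],[0.0,0.1,0.0]],[[0.11,-0.0,0.08],[0.0,0.1,0.0]],[[0.12,-0.0,0.08],[0.0,0.1,0.0]],[[0.13,-0.0,0.06],[0.0,0.1,0.0]],[[0.12,-0.0,0.06],[0.0,0.1,0.0]],[[0.09,-0.0,0.03],[0.0,0.1,0.0]]]
```

View pics/c6.png

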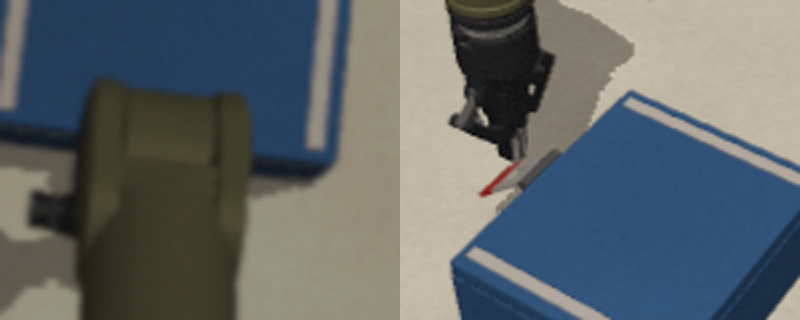

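The hasp (520,170 in the right crop) is over the front and past horizontal, with the finger on its outer face. I continue the sweep.

Emit:
drive_tool(
  motion=[
    [[0.09,0,0.11],[0,0.1,0]],
    [[0.1,0,0.1],[0,0.1,0]],
    [[0.1,0,0.1],[0,0.1,0]],
    [[0.11,0,0.08],[0,0.1,0]],
    [[0.12,0,0.08],[0,0.1,0]],
    [[0.13,0,0.06],[0,0.1,0]],
    [[0.12,0,0.06],[0,0.1,0]],
    [[0.09,0,0.03],[0,0.1,0]],
    [[0,0,0],[0,0,0]],
  ],
)

```text
time: 23.15
tool_pos: [0.474, -0.1382, 0.0546]
tool_rot: [0.996, -0.054, 0.071, 0.005]
contact_force: [0.1, 0.3, 0.2]
opening: 0.0
grip_force: 0.0
```

Run:
```python
from h import *
planpath([hpt(f,side=1,tilt=8) for f in (.04,0,-.05)],toolR(CY,8))
```

```text
now [ 0.474  -0.1382  0.0546] q [ 1.14  0.19 -0.94  2.12  0.21  0.77 -1.6 ] F [0.1 0.3 0.2]
[[[0.05,-0.0,0.03],[0.0,-0.0,0.01]],[[0.06,-0.0,0.01],[0.0,-0.0,0.01]],[[0.07,-0.0,0.01],[0.0,-0.0,0.01]]]
```

Emit:
drive_tool(
  motion=[
    [[0.05,0,0.02],[0,0,0]],
    [[0.06,0,0.01],[0,0,0]],
    [[0.06,0,0],[0,0,0]],
    [[0,0,0],[0,0,0]],
  ],
)

```text
time: 23.65
tool_pos: [0.4798, -0.1389, 0.0539]
tool_rot: [0.996, -0.054, 0.069, 0.005]
contact_force: [-3.9, 0.6, 0.5]
opening: 0.0
grip_force: 1.8
```

Emit:
drive_tool(
  motion=[
    [[0.05,0,0],[0,0,0]],
    [[0.05,0,0],[0,0,0]],
    [[0,0,0],[0,0,0]],
  ],
)

```text
time: 24.02
tool_pos: [0.4807, -0.1391, 0.0536]
tool_rot: [0.996, -0.055, 0.066, 0.005]
contact_force: [-12.1, 1.2, 6.9]
opening: -0.001
grip_force: 6.2
```

Run:
```python
from h import *
o=manip.get_obs(); print(Rz(CY).T@(o['tool_pos']-CASE))
```

```text
[-0.12831597  0.02786591  0.05355424]
```

Emit:
drive_tool(
  motion=[
    [[-0.5,0,0],[0,0,0]],
    [[-0.5,0,-0.5],[0,0,0]],
    [[-0.2,-0.8,-0.9],[0,0,0]],
    [[0,-0.9,-0.9],[0,0,0]],
    [[0,-0.9,-0.9],[0,0,0]],
    [[0,-0.9,-0.6],[0,0,0]],
    [[0,-0.9,0],[0,0,0]],
    [[0,0,0],[0,0,0]],
  ],
)

```text
time: 25.02
tool_pos: [0.4364, 0.0471, 0.1992]
tool_rot: [0.996, -0.051, 0.072, 0.005]
contact_force: [0.5, -0.0, -0.2]
opening: 0.001
grip_force: 0.0
```

Run:
```python
from h import *
a,_=cap('top'); p,W=cloud('top'); C=(W-CASE)@Rz(CY)
m=(abs(C[...,1])<.035)&(C[...,0]>-.22)&(C[...,0]<-.108)&(C[...,2]>.01)
q=C[m]; print(len(q),np.percentile(q,[0,10,50,90,100],axis=0).round(4).tolist())
m=(abs(C[...,1])<.1)&(abs(C[...,0])<.1)&(C[...,2]<.15); q=C[m]; A=np.linalg.lstsq(np.c_[q[:,:2],np.ones(len(q))],q[:,2],rcond=None)[0]; print(A)
a2,_=cap('scene')
im=np.zeros((300,800,3),np.uint8); im[:,:400]=cv2.resize(a[200:260,300:380],(400,300),interpolation=cv2.INTER_CUBIC); im[:,400:]=cv2.resize(a2[150:300,150:350],(400,300),interpolation=cv2.INTER_CUBIC); save(im,'c7.png')
o=manip.get_obs();print(o['tool_pos'],o['contact_force'])
```

```text
133 [[-0.1681, -0.0346, 0.0129], [-0.1195, -0.0204, 0.0361], [-0.1172, 0.0001, 0.0936], [-0.1092, 0.0199, 0.1023], [-0.108, 0.0319, 0.1069]]
[0.00037529 0.00019881 0.10048039]
[0.43565095 0.0434225  0.19842983] [-0.03133405  0.25602743 -0.22669449]
```

View pics/c7.png

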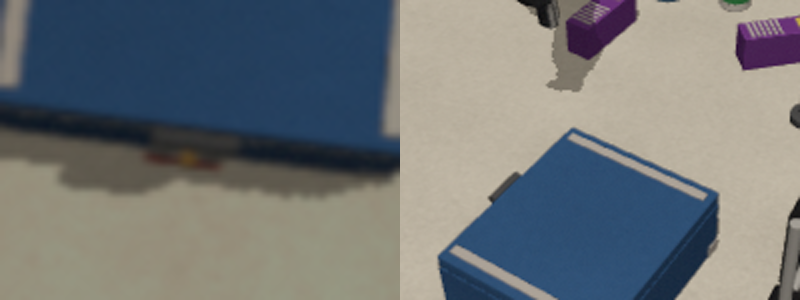

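Run:
```python
from h import *
p,W=cloud('top'); C=(W-CASE)@Rz(CY); b=p.astype(int)
i=viewer.camera_info('top'); M=cv2.Rodrigues(np.array(i['rvec'],float))[0]; print('cam',(Rz(CY).T@(-M.T@np.ravel(i['tvec'])-CASE)).round(3))
for v in range(225,236): print(v,[(b[v,u].tolist(),(C[v,u]*1e3).round(0).tolist()) for u in (331,335,341)])
```

```text
cam [-0.346  0.14   1.545]
225 [([43, 45, 49], [-110.0, 23.0, 100.0]), ([37, 45, 55], [-108.0, 11.0, 93.0]), ([35, 53, 74], [-107.0, -5.0, 103.0])]
226 [([48, 49, 48], [-113.0, 23.0, 97.0]), ([50, 50, 50], [-111.0, 11.0, 98.0]), ([40, 45, 53], [-109.0, -6.0, 97.0])]
227 [([46, 46, 46], [-116.0, 23.0, 101.0]), ([53, 53, 52], [-114.0, 11.0, 95.0]), ([50, 51, 50], [-112.0, -6.0, 96.0])]
228 [([43, 42, 41], [-119.0, 22.0, 103.0]), ([47, 46, 46], [-118.0, 11.0, 102.0]), ([51, 50, 50], [-114.0, -7.0, 95.0])]
229 [([46, 45, 43], [-118.0, 20.0, 77.0]), ([45, 44, 41], [-119.0, 10.0, 89.0]), ([45, 45, 44], [-118.0, -7.0, 101.0])]
230 [([52, 46, 43], [-118.0, 18.0, 57.0]), ([61, 54, 47], [-117.0, 7.0, 61.0]), ([44, 43, 41], [-120.0, -8.0, 92.0])]
231 [([61, 40, 36], [-118.0, 16.0, 37.0]), ([69, 54, 44], [-118.0, 5.0, 47.0]), ([50, 46, 43], [-119.0, -10.0, 69.0])]
232 [([74, 56, 49], [-118.0, 14.0, 15.0]), ([71, 54, 42], [-124.0, 6.0, 65.0]), ([56, 42, 39], [-117.0, -14.0, 36.0])]
233 [([89, 81, 70], [-118.0, 12.0, -5.0]), ([86, 77, 65], [-117.0, 0.0, 3.0]), ([68, 51, 44], [-118.0, -16.0, 22.0])]
234 [([92, 86, 76], [-122.0, 12.0, 5.0]), ([94, 87, 76], [-119.0, -1.0, -5.0]), ([88, 79, 68], [-118.0, -18.0, 3.0])]
235 [([93, 88, 77], [-125.0, 12.0, 6.0]), ([108, 101, 88], [-124.0, -0.0, 5.0]), ([94, 89, 77], [-120.0, -19.0, -1.0])]
```

The camera views the hasp from in front. Its outer face stays at x ≈ −118 mm from z = 77 down to 22 mm, so it hangs flat, with the brass catch standing proud at −124 mm. I sign off.

```bash
python3 -c "
from rig import job
print(job.sign_off())"
```

```text
the job is handed in; nothing more can be done
None
```

I handed the job in. My last measurements had the laser head level in its recess, the lid closed at about 0 rad and the hasp flat over the catch; the judge's result was not shown.

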